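# Find the proud sherd of a rebuilt bowl on the banding wheel

### The arm

A 6-joint arm with a two-finger parallel gripper is mounted at the origin on the work surface. World frame = base frame: x ahead of the robot, y to its left, z up, the work surface at z = 0. Lengths are in m, angles in rad, forces in N, time in s.
With the tool pointing down it reaches from about 0.375 to 0.9 m from the base axis. Payload 3.1 kg.
Tool frame: the origin (TCP) lies between the finger pads; the fingertips stand 17 mm ahead of it and the grasp point (between the pads) lies 2 mm behind it; z points along the fingers, y is the line along which they close (so a half turn about z gives the same grasp; the last joint's range is limited). The gripper opens to 85 mm and grips with 20 to 120 N. Pads are 22 mm wide; open, the fingers measure 114 mm over their backs; the gripper's body (76 mm by 85 mm) begins 54 mm behind the grasp point. The pads swing forward as they close: fully open they stand 13 mm farther back than shut.
Start: joints at [-1.359, 0.527, 1.433, -0, 1.181, -0.178], TCP at [0.238, -0.578, 0.248] pointing down, gripper open.
Joint ranges: [-3.08, 3.08], [-0.75, 2.2], [0.22, 2.44], [-1.43, 4.57], [0, 2.65], [-2.85, 2.85]. Speed limits (rad/s): [2.79, 2.79, 3.14, 3.14, 3.14, 3.14].

### API

Orientations are given as a unit quaternion [x, y, z, w].
In Python, from station import sense, vision, order gives the robot as it stands.
- The arm moves only by the shell command python3 -m crank 'ROWS' [OPENING] [FORCE]. ROWS is JSON, a list of rows, each an object with "dp": the shift along the world's x, y, z in units of 30 mm (1.0 is 30 mm), a list of three; "angular": the turn, a rotation vector about the world's x, y, z in degrees, a list of three. In form: [{"dp": [dx, dy, dz], "angular": [ax, ay, az]}, ...]. A call has 1 to 20 rows; each row shifts and turns the commanded pose from where the row before left it; what a row does not reach is not made up. A row lasts 1/10 s, in which the tool goes at most 50 mm and 8.59 degrees, less where a joint would pass 70% of its speed; a pose out of reach is approached as far as the arm can. A call is refused whole if a number of a shift passes 1 or a number of a turn 8.59, either way. A call with a gripper value outside its range is refused whole. OPENING is the closure, from 0 (fully open) to 1 (shut), set as the call begins (- or left out, the last holds). The fingers move at their own pace and stop on an object; FORCE is the grip in N (left out, the last holds). Time passes only in rows, so rows that do not move let the fingers close. It gives the time, the measured TCP pose, the force, the opening and the grip force at its end, in the units of the state.
- sense(): the state, without advancing time (a new reading comes with each control period).
- vision.snapshot(name): name is "scene" or "side" or "wrist"; returns a dict with "image" (384x512x3 uint8, blue, green, red), "range_z" (384x512 float32, m along the optical axis (not along the pixel's ray), 0 where there is no reading), "mtx" (3x3 intrinsics, pixels), "pose" (4x4, takes a point from camera to world coordinates); the wrist camera has in their place "mount" (4x4, takes a point from camera to tool coordinates, whose origin is the TCP and whose axes are the flange's). Camera axes: x right, y down, z forward; pixel columns grow to the right and rows downward; lengths in m; the calibration is good to about 2 mm. The wrist camera is an equidistant fisheye: a pixel r from the principal point sees the ray r / f radians off the axis. A picture is of the moment at which its call begins: read the wrist's pose just before it.
- order.sign_off(): hands the job in; it is judged then, once.
The state is a dict: "t": time; "q": joint angles; "qd": joint speeds; "tau": joint torques, N m; "tcp_pos": TCP position; "tool_rot": TCP orientation; "force": force on the tool from outside, world axes, zero at the start; "ft_torque": the same for the moment, N m; "finger_gap": opening from 0.0 (shut) to 1.0 (fully open); "gripper_force": force on a finger pad.
Only numpy, scipy, OpenCV 4.12 (cv2) and the standard library are available. Lean on these libraries where they do the work, as an engineer would, in place of code of your own. Each camera call takes 0.05 s, during which the arm holds its last target. There are 200 camera calls.

### The job

One sherd of the rebuilt bowl on the banding wheel stands proud, and we need to know where. Slide the gauge in to its stop so that the sprung pointer bears on the bowl, then turn the wheel slowly and gently by its clamp knobs, find the high spot by feel and stop with its very crest under the pointer. Let go and leave the wheel standing there; do not touch the bowl and leave the other things where they are.

Things in the scene. Friction and masses are not known exactly. Their poses are not given: they have to be found in the camera images.
- wheel_axis (a point): fixed point on the wheel's upright axis, at the top face of its disc, 85 mm above the table. Its y axis points from the wheel along the gauge, z is up. Wheel and gauge stand on one fixed base board, 300 x 450 mm
- wheel: the turning part: aluminium disc 290 mm across, clamps and bowl; origin on the axis at the disc's top face. With the gauge home it turns either way with 1 to 2 N of slow push at a knob where the wall is plain, 4 to 5 N up the hump to its crest, and less down the far side; it stays where it is left. Where the knobs stand tells nothing of where the high spot lies
- knob0 (a point): clamp knob 0 of the three alike on the wheel: upright black cylinder 20 mm across, fast to its clamp (it does not revolve), 26 mm tall; this point is on its axis 13 mm up, 23 mm above the disc face and 120 mm from the wheel's axis. Knobs are 120 degrees apart. Below each is a flat clamp 10 mm high. To be pushed, or pinched with at most 15 N
- knob1 (a point): clamp knob 1 of the three alike on the wheel: upright black cylinder 20 mm across, fast to its clamp (it does not revolve), 26 mm tall; this point is on its axis 13 mm up, 23 mm above the disc face and 120 mm from the wheel's axis. Knobs are 120 degrees apart. Below each is a flat clamp 10 mm high. To be pushed, or pinched with at most 15 N
- knob2 (a point): clamp knob 2 of the three alike on the wheel: upright black cylinder 20 mm across, fast to its clamp (it does not revolve), 26 mm tall; this point is on its axis 13 mm up, 23 mm above the disc face and 120 mm from the wheel's axis. Knobs are 120 degrees apart. Below each is a flat clamp 10 mm high. To be pushed, or pinched with at most 15 N
- bowl: brown earthenware bowl, rim down, centred on the wheel and turning with it: upright wall 140 mm across to 50 mm above the disc, foot 76 mm above it. Fragile. Somewhere round it one sherd stands out as a hump, alike on both sides, 5 mm at the crest and nothing 22 degrees to either side, at the pointer's height; the pointer presses with 1 N on the wall, 10.7 N on the crest
- slide_knob (a point): middle of the gauge slide's thumb knob: upright red cylinder 18 mm across, 36 mm tall, its foot 20 mm below this point; 43 mm above the disc's face, on the y axis of wheel_axis, 215 mm from the wheel's axis when home. A dial 44 mm across stands between it and the wheel, its rim 14 mm from the knob
- slide: the gauge: a grey slide with the dial and the sprung pointer, running along the y axis of wheel_axis; it starts 28 to 40 mm short of its stop, rubs with about 15 N and stays where it is left; origin at the foot of its thumb knob. The pointer is a pin with an 8 mm brass ball, 44 mm above the disc; the red needle of the dial turns clockwise, 0.45 rad per mm, as the pin is pushed in
- glue_jar: small amber jar with white cap, 48 mm across, 55 mm tall, stands loose on the base board beside the gauge; origin under its centre
- cork_block: cork block 50 x 35 x 24 mm, loose on the base board on the other side of the gauge; origin under its centre
- brush: wooden brush lying loose on the table
- caliper: slide caliper lying loose, 200 mm long, 12 mm high; origin under its middle

How it is judged:
On the way:
1. the gauge is slid home against its stop (within 0.4 mm) (y of slide_knob in the frame of wheel_axis below 0.2154 m), for 0.2 s.
At the end, for the whole second after the job is handed in: The gauge is home (its knob no more than 215.4 mm from the wheel's axis), the wheel stands still, and the high spot's crest is at the pointer: the pointer presses on the bowl with more than 9.2 N (the crest within about 6 to 9 degrees of it) (y of slide_knob in the frame of wheel_axis below 0.2154 m and contact force between slide and bowl above 9.2 N and angular speed of wheel below 0.05 rad/s); the robot touches nothing.
It fails at once if the robot touches the bowl (contact force between any of the fingers, the arm and bowl above 0.5 N).
It fails at once if the wheel is spun faster than 1.5 rad/s (angular speed of wheel above 1.5 rad/s).
It fails at once if the robot loads the wheel and its clamps with more than 40 N, pushing and squeezing added up (contact force between any of the fingers, the arm and wheel above 40 N).
It fails at once if a bystander is moved by more than 20 mm (distance of any of glue_jar, cork_block, brush, caliper from where it was at the start of the episode above 0.02 m).
It also fails if it takes over 72 s, if anything falls off the work surface, if the arm or the gripper's body presses on something with over 40 N, if the wrist force passes 120 N, or if a joint passes its speed limit or range.

## Working session

There is one attempt and no reset: what is moved stays moved. The work goes in short steps, Python scripts to look and compute and a shell command to move; the robot and the scene stay as the last step left them, time stands still between calls to the robot, and variables do not carry over. Pictures are saved under pics/ and viewed, at most 10 in all, crops included, and the job is handed in when it is done.

```bash
mkdir -p pics
cat > h.py <<'E'
import numpy as np,cv2
from station import sense,vision,order
def pts(s):
    z=s["range_z"];K=s["mtx"];h,w=z.shape
    u,v=np.meshgrid(np.arange(w),np.arange(h))
    P=np.stack([(u-K[0,2])/K[0,0]*z,(v-K[1,2])/K[1,1]*z,z],-1)
    return P@s["pose"][:3,:3].T+s["pose"][:3,3]
E
python3 - <<'E'
from h import *
a=vision.snapshot("scene");b=vision.snapshot("side")
np.savez("s0.npz",**a);np.savez("d0.npz",**b)
cv2.imwrite("pics/a.png",a["image"]);cv2.imwrite("pics/b.png",b["image"])
s=sense();print(s["tcp_pos"],s["tool_rot"],s["t"],s["force"])
for c in(a,b):
    P=pts(c);ok=c["range_z"]>0;im=cv2.cvtColor(c["image"],cv2.COLOR_BGR2HSV)
    red=((im[...,0]<8)|(im[...,0]>172))&(im[...,1]>150)&(im[...,2]>70)&ok
    n,l,st,ce=cv2.connectedComponentsWithStats(red.astype(np.uint8))
    for i in range(1,n):
        if st[i,4]>15: print("red",ce[i].round(),st[i,4],np.median(P[l==i],0).round(3))
    blk=(im[...,2]<55)&ok&(P[...,2]>.09)&(P[...,2]<.13)
    n,l,st,ce=cv2.connectedComponentsWithStats(blk.astype(np.uint8))
    for i in range(1,n):
        if st[i,4]>15: print("blk",ce[i].round(),st[i,4],np.median(P[l==i],0).round(3))
E
```

```text
[ 0.23738903 -0.57748526  0.24740614] [ 9.81066561e-01  1.93668243e-01 -1.61678609e-05 -1.00670810e-03] 0.1 [0.07589698 0.20923578 0.70110274]
red [247.  56.] 23 [ 0.259 -0.611  0.157]
red [295. 226.] 53 [0.502 0.108 0.14 ]
blk [96.  2.] 38 [ 0.654 -1.337  0.102]
blk [422. 148.] 17 [-0.047  0.049  0.106]
blk [228. 150.] 36 [ 0.528 -0.254  0.11 ]
blk [402. 156.] 183 [0.043 0.05  0.109]
blk [263. 181.] 19 [ 0.487 -0.089  0.103]
blk [277. 182.] 42 [ 0.458 -0.059  0.109]
blk [223. 192.] 22 [ 0.617 -0.112  0.107]
blk [214. 201.] 33 [ 0.659 -0.092  0.11 ]
blk [284. 222.] 23 [0.519 0.076 0.123]
red [261. 231.] 92 [0.498 0.112 0.137]
blk [498.  93.] 50 [-0.442 -1.339  0.111]
blk [291. 206.] 39 [ 0.451 -0.055  0.108]
blk [463. 234.] 229 [0.063 0.016 0.11 ]
```

View pics/a.png

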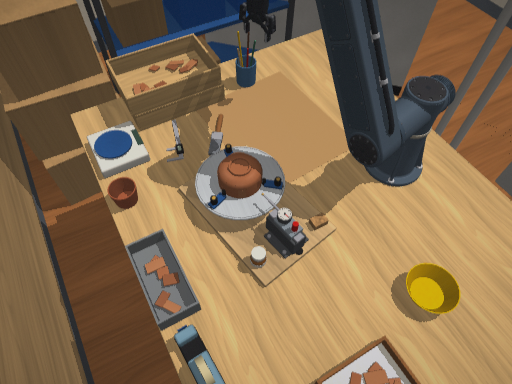

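View pics/b.png

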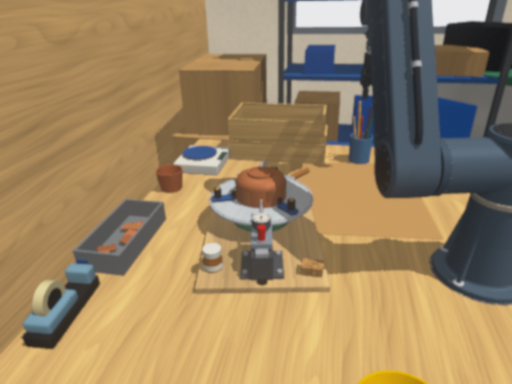

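The scene picture shows the wheel with its bowl at (240,175), black knobs at (228,150), (278,183) and (213,200), and the gauge with its red knob at (295,226) and dial at (285,215). The jar is at (259,256) and the cork at (318,221). The side view looks along the gauge, with the red knob at (261,231). Next I refine the gauge geometry and heights.

Run:
```python
from h import *
A=np.array([.528,-.254]);B=np.array([.455,-.057]);C=np.array([.659,-.092]);c=(A+B+C)/3
for f in("s0.npz","d0.npz"):
    d=np.load(f);P=pts(d);z=P[...,2];hs=cv2.cvtColor(d["image"],cv2.COLOR_BGR2HSV)
    bowl=(hs[...,0]<15)&(hs[...,1]>110)&(z>.13)&(z<.2)&(np.hypot(*(P[...,:2]-c).transpose(2,0,1))<.08)
    print("bowl",P[bowl].mean(0).round(3),P[bowl][:,2].max().round(3))
    k=np.array([.5,.11]);u=(k-c)/np.linalg.norm(k-c);print(c,u,np.linalg.norm(k-c))
    r=(P[...,:2]-c)@u;t=(P[...,:2]-c)@np.array([u[1],-u[0]])
    for r0 in np.arange(.1,.31,.015):
        m=(r>r0)&(r<r0+.015)&(abs(t)<.06)&(z>.095)&(z<.25)&(d["range_z"]>0)
        if m.sum()>2: print(round(r0,3),m.sum(),"zmax",z[m].max().round(3),"t",t[m].min().round(3),t[m].max().round(3))
```

```text
bowl [ 0.552 -0.128  0.151] 0.166
[ 0.54733333 -0.13433333] [-0.19018848  0.9817476 ] 0.2488759173207047
0.1 9 zmax 0.133 t -0.006 -0.0
0.115 6 zmax 0.133 t -0.003 -0.001
0.13 11 zmax 0.135 t -0.006 0.002
0.145 19 zmax 0.136 t -0.012 0.005
0.16 19 zmax 0.137 t -0.005 0.008
0.175 55 zmax 0.143 t -0.018 0.022
0.19 97 zmax 0.143 t -0.023 0.023
0.205 137 zmax 0.144 t -0.025 0.022
0.22 55 zmax 0.132 t -0.026 0.023
0.235 94 zmax 0.146 t -0.026 0.022
0.25 74 zmax 0.144 t -0.027 0.022
bowl [ 0.539 -0.11   0.15 ] 0.165
[ 0.54733333 -0.13433333] [-0.19018848  0.9817476 ] 0.2488759173207047
0.1 9 zmax 0.137 t -0.006 -0.001
0.115 6 zmax 0.133 t -0.004 -0.001
0.13 9 zmax 0.135 t -0.006 -0.001
0.145 11 zmax 0.135 t -0.006 -0.001
0.16 3 zmax 0.135 t -0.005 -0.001
0.175 28 zmax 0.143 t -0.026 0.019
0.19 91 zmax 0.145 t -0.025 0.021
0.205 188 zmax 0.145 t -0.027 0.021
0.22 69 zmax 0.143 t -0.026 0.021
0.235 98 zmax 0.147 t -0.026 0.021
0.25 251 zmax 0.146 t -0.025 0.021
0.265 14 zmax 0.096 t -0.016 0.008
```

```bash
R='{"dp":[0.34,0.98,0],"angular":[0,0,-0.57]}'; echo skip >/dev/null
python3 -m crank '[{"dp":[0.34,0.98,0],"angular":[0,0,-0.57]},{"dp":[0.34,0.98,0],"angular":[0,0,-0.57]},{"dp":[0.34,0.98,0],"angular":[0,0,-0.57]},{"dp":[0.34,0.98,0],"angular":[0,0,-0.57]},{"dp":[0.34,0.98,0],"angular":[0,0,-0.57]},{"dp":[0.34,0.98,0],"angular":[0,0,-0.57]},{"dp":[0.34,0.98,0],"angular":[0,0,-0.57]},{"dp":[0.34,0.98,0],"angular":[0,0,-0.57]},{"dp":[0.34,0.98,0],"angular":[0,0,-0.57]},{"dp":[0.34,0.98,0],"angular":[0,0,-0.57]},{"dp":[0.34,0.98,0],"angular":[0,0,-0.57]},{"dp":[0.34,0.98,0],"angular":[0,0,-0.57]},{"dp":[0.34,0.98,0],"angular":[0,0,-0.57]},{"dp":[0.34,0.98,0],"angular":[0,0,-0.57]},{"dp":[0.34,0.98,0],"angular":[0,0,-0.57]},{"dp":[0.34,0.98,0],"angular":[0,0,-0.57]},{"dp":[0.34,0.98,0],"angular":[0,0,-0.57]},{"dp":[0.34,0.98,0],"angular":[0,0,-0.57]},{"dp":[0.34,0.98,0],"angular":[0,0,-0.57]},{"dp":[0.34,0.98,0],"angular":[0,0,-0.57]}]' 1 20
python3 -m crank '[{"dp":[0.33,0.95,-0.2],"angular":[0,0,0]},{"dp":[0.33,0.95,-0.2],"angular":[0,0,0]},{"dp":[0.33,0.95,-0.2],"angular":[0,0,0]},{"dp":[0.33,0.95,-0.2],"angular":[0,0,0]},{"dp":[0.34,0.95,-0.2],"angular":[0,0,0]},{"dp":[0,0,-0.5],"angular":[0,0,0]},{"dp":[0,0,0],"angular":[0,0,0]},{"dp":[0,0,0],"angular":[0,0,0]}]'
```

```text
t: 2.1
tcp_pos: [0.4415, 0.0113, 0.2482]
tool_rot: [0.995, 0.095, -0.0, -0.0]
force: [0.3, -0.3, -0.3]
finger_gap: -0.005
gripper_force: 0.0
t: 2.9
tcp_pos: [0.4907, 0.1523, 0.203]
tool_rot: [0.995, 0.095, -0.001, 0.0]
force: [0.8, -0.0, -0.2]
finger_gap: -0.001
gripper_force: 0.0
```

```bash
python3 -m crank '[{"dp":[0,0,-0.6],"angular":[0,0,0]},{"dp":[0,0,-0.6],"angular":[0,0,0]},{"dp":[0,0,-0.6],"angular":[0,0,0]},{"dp":[0,0,-0.6],"angular":[0,0,0]},{"dp":[0,0,0],"angular":[0,0,0]},{"dp":[0.04,-0.2,0],"angular":[0,0,0]},{"dp":[0.04,-0.2,0],"angular":[0,0,0]},{"dp":[0.04,-0.2,0],"angular":[0,0,0]},{"dp":[0.04,-0.2,0],"angular":[0,0,0]},{"dp":[0,0,0],"angular":[0,0,0]}]'
python3 -m crank '[{"dp":[0.03,-0.15,0],"angular":[0,0,0]},{"dp":[0.03,-0.15,0],"angular":[0,0,0]},{"dp":[0.03,-0.15,0],"angular":[0,0,0]},{"dp":[0,0,0],"angular":[0,0,0]}]'
```

```text
t: 3.9
tcp_pos: [0.4967, 0.1284, 0.1322]
tool_rot: [0.996, 0.094, 0.001, -0.001]
force: [-0.6, 4.3, 2.9]
finger_gap: 0.001
gripper_force: 1.6
t: 4.3
tcp_pos: [0.4988, 0.1173, 0.1322]
tool_rot: [0.996, 0.094, 0.001, -0.002]
force: [-1.2, 11.6, 5.0]
finger_gap: 0.001
gripper_force: 6.0
```

Run:
```python
from h import *
a=vision.snapshot("wrist");cv2.imwrite("pics/w1.png",a["image"]);print(a["mtx"].tolist(),a["mount"].round(3).tolist())
```

```text
[[297.3186396354542, 0.0, 259.11538910849066], [0.0, 297.3186396354542, 184.03932495021513], [0.0, 0.0, 1.0]] [[-0.0, -0.949, -0.314, 0.081], [1.0, -0.001, 0.001, -0.001], [-0.001, -0.314, 0.949, -0.125], [0.0, 0.0, 0.0, 1.0]]
```

View pics/w1.png

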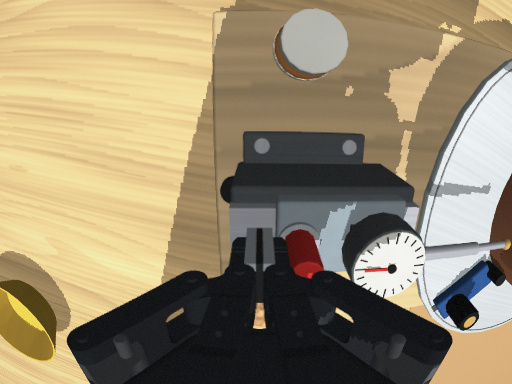

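The wrist picture shows the closed fingers bearing on the red knob at (303,255), with the dial at (388,268), its needle pointing left, and the pointer running to the bowl at (505,243). I keep pushing.

```bash
python3 -m crank '[{"dp":[0.03,-0.15,0],"angular":[0,0,0]},{"dp":[0.03,-0.15,0],"angular":[0,0,0]},{"dp":[0.03,-0.15,0],"angular":[0,0,0]},{"dp":[0,0,0],"angular":[0,0,0]}]'
python3 -m crank '[{"dp":[0.02,-0.1,0],"angular":[0,0,0]},{"dp":[0.02,-0.1,0],"angular":[0,0,0]},{"dp":[0,0,0],"angular":[0,0,0]}]'
```

```text
t: 4.75
tcp_pos: [0.5013, 0.1039, 0.1322]
tool_rot: [0.996, 0.094, 0.0, -0.002]
force: [-0.1, 12.0, 4.4]
finger_gap: -0.004
gripper_force: 6.2
t: 5.05
tcp_pos: [0.5023, 0.0981, 0.1322]
tool_rot: [0.996, 0.094, 0.0, -0.003]
force: [-1.5, 14.3, 5.0]
finger_gap: 0.003
gripper_force: 6.6
```

```bash
for i in 1; do python3 -m crank '[{"dp":[0.02,-0.1,0],"angular":[0,0,0]},{"dp":[0.01,-0.05,0],"angular":[0,0,0]},{"dp":[0,0,0],"angular":[0,0,0]}]'
python3 -m crank '[{"dp":[0.02,-0.1,0],"angular":[0,0,0]},{"dp":[0,0,0],"angular":[0,0,0]}]';done
```

```text
t: 5.35
tcp_pos: [0.5031, 0.0939, 0.1322]
tool_rot: [0.996, 0.094, 0.0, -0.003]
force: [-1.0, 13.8, 4.8]
finger_gap: -0.001
gripper_force: 7.0
t: 5.55
tcp_pos: [0.5032, 0.0936, 0.1322]
tool_rot: [0.996, 0.093, 0.0, -0.005]
force: [-1.0, 24.2, 6.2]
finger_gap: -0.0
gripper_force: 12.5
```

```bash
python3 -m crank '[{"dp":[0.02,-0.1,0],"angular":[0,0,0]},{"dp":[0,0,0],"angular":[0,0,0]},{"dp":[0,0,0],"angular":[0,0,0]}]'
python3 -m crank '[{"dp":[-0.05,0.25,0],"angular":[0,0,0]},{"dp":[-0.1,0.5,0],"angular":[0,0,0]},{"dp":[-0.1,0.5,0],"angular":[0,0,0]},{"dp":[0,0,1],"angular":[0,0,0]},{"dp":[0,0,1],"angular":[0,0,0]},{"dp":[0,0,0.5],"angular":[0,0,0]},{"dp":[0,0,0],"angular":[0,0,0]},{"dp":[0,0,0],"angular":[0,0,0]}]' 0.65 20
python3 - <<'E'
from h import *
a=vision.snapshot("wrist");np.savez("w2.npz",**a);cv2.imwrite("pics/w2.png",a["image"])
d=vision.snapshot("scene");P=pts(d);im=cv2.cvtColor(d["image"],cv2.COLOR_BGR2HSV)
red=((im[...,0]<8)|(im[...,0]>172))&(im[...,1]>150)&(im[...,2]>70)&(P[...,2]>.1)&(P[...,2]<.15)&(P[...,1]>0)&(P[...,1]<.2)
print(np.median(P[red],0))
E
```

```text
t: 5.85
tcp_pos: [0.5032, 0.0934, 0.1323]
tool_rot: [0.996, 0.092, 0.0, -0.008]
force: [-2.1, 35.9, 7.6]
finger_gap: -0.001
gripper_force: 17.6
t: 6.65
tcp_pos: [0.4971, 0.1221, 0.2063]
tool_rot: [0.995, 0.095, 0.0, 0.0]
force: [0.2, 0.0, -0.4]
finger_gap: 0.348
gripper_force: 0.0
[0.50790143 0.07347483 0.13908503]
```

View pics/w2.png

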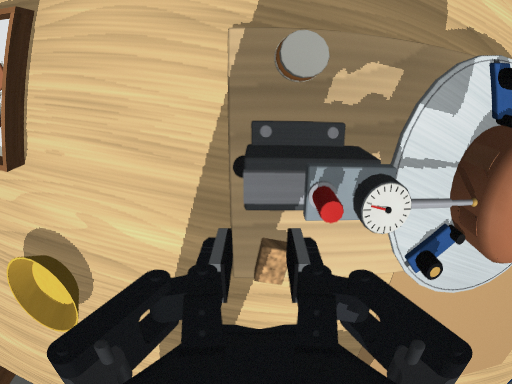

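The gauge is home: dial at (386,208), needle left, pointer tip on the bowl at (472,203), and the nearest clamp knob at (432,269). Now I cage that knob (140° on the wheel).

```bash
python3 -m crank '[{"dp":[-0.2,-0.86,0],"angular":[0,0,-7.29]},{"dp":[-0.2,-0.86,0],"angular":[0,0,-7.29]},{"dp":[-0.2,-0.86,0],"angular":[0,0,-7.29]},{"dp":[-0.2,-0.86,0],"angular":[0,0,-7.29]},{"dp":[-0.2,-0.86,0],"angular":[0,0,-7.29]},{"dp":[-0.2,-0.86,0],"angular":[0,0,-7.29]},{"dp":[-0.2,-0.82,0],"angular":[0,0,-7.29]},{"dp":[0,0,-0.6],"angular":[0,0,0]},{"dp":[0,0,-0.6],"angular":[0,0,0]},{"dp":[0,0,-0.6],"angular":[0,0,0]},{"dp":[0,0,0],"angular":[0,0,0]},{"dp":[0,0,0],"angular":[0,0,0]}]'
python3 - <<'E'
from h import *
s=sense()
a=vision.snapshot("wrist");np.savez("w3.npz",**a);cv2.imwrite("pics/w3.png",a["image"])
E
```

```text
t: 7.95
tcp_pos: [0.4547, -0.0569, 0.1516]
tool_rot: [0.939, -0.343, -0.001, -0.0]
force: [-0.1, 0.1, 1.3]
finger_gap: 0.35
gripper_force: 0.0
```

View pics/w3.png

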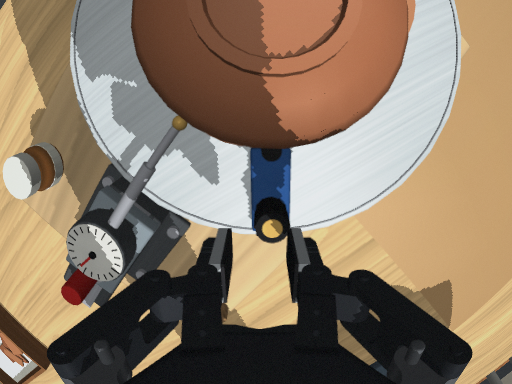

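The knob (gold top) shows at (271,228), and the finger gap is centred on column 262. I check where the tool axis meets knob-top height.

Run:
```python
from h import *
d=np.load("w3.npz");M=np.linalg.inv(d["mount"]);K=d["mtx"]
def pr(p):
    q=M@np.r_[p,1];r=np.hypot(q[0],q[1]);th=np.arctan2(r,q[2]);return K[0,2]+K[0,0]*th*q[0]/r,K[1,2]+K[0,0]*th*q[1]/r
for x in(-.01,0,.01):print(x,pr([x,0,.0305]),pr([x,.005,.0305]))
```

```text
-0.01 (np.float64(260.9182381913517), np.float64(245.7216765997519)) (np.float64(269.2632939050588), np.float64(245.69603927310092))
0 (np.float64(260.9555758560262), np.float64(230.9897488427767)) (np.float64(269.5046725851784), np.float64(230.96852035662036))
0.01 (np.float64(260.9914604122747), np.float64(215.4628921715734)) (np.float64(269.73932791746427), np.float64(215.4469829735063))
```

```bash
python3 -m crank '[{"dp":[-0.08,-0.2,0],"angular":[0,0,0]},{"dp":[0,0,-0.4],"angular":[0,0,0]},{"dp":[0,0,-0.4],"angular":[0,0,0]},{"dp":[0,0,-0.25],"angular":[0,0,0]},{"dp":[0,0,0],"angular":[0,0,0]},{"dp":[0,0,0],"angular":[0,0,0]}]'
python3 - <<'E'
import numpy as np
t=140
for i in range(60):
    a,b=np.radians([t+4*i,t+4*i+4]);print(t+4*i,(4*np.array([np.cos(b)-np.cos(a),np.sin(b)-np.sin(a)])).round(2).tolist(),end=" ")
E
```

```text
t: 8.6
tcp_pos: [0.4531, -0.0632, 0.1211]
tool_rot: [0.939, -0.343, 0.0, 0.0]
force: [0.3, -0.4, 0.3]
finger_gap: 0.35
gripper_force: 0.0
140 [-0.17, -0.22] 144 [-0.16, -0.23] 148 [-0.14, -0.24] 152 [-0.12, -0.25] 156 [-0.1, -0.26] 160 [-0.09, -0.27] 164 [-0.07, -0.27] 168 [-0.05, -0.27] 172 [-0.03, -0.28] 176 [-0.01, -0.28] 180 [0.01, -0.28] 184 [0.03, -0.28] 188 [0.05, -0.27] 192 [0.07, -0.27] 196 [0.09, -0.27] 200 [0.1, -0.26] 204 [0.12, -0.25] 208 [0.14, -0.24] 212 [0.16, -0.23] 216 [0.17, -0.22] 220 [0.19, -0.21] 224 [0.2, -0.19] 228 [0.21, -0.18] 232 [0.23, -0.16] 236 [0.24, -0.15] 240 [0.25, -0.13] 244 [0.26, -0.11] 248 [0.26, -0.1] 252 [0.27, -0.08] 256 [0.27, -0.06] 260 [0.28, -0.04] 264 [0.28, -0.02] 268 [0.28, 0.0] 272 [0.28, 0.02] 276 [0.28, 0.04] 280 [0.27, 0.06] 284 [0.27, 0.08] 288 [0.26, 0.1] 292 [0.26, 0.11] 296 [0.25, 0.13] 300 [0.24, 0.15] 304 [0.23, 0.16] 308 [0.21, 0.18] 312 [0.2, 0.19] 316 [0.19, 0.21] 320 [0.17, 0.22] 324 [0.16, 0.23] 328 [0.14, 0.24] 332 [0.12, 0.25] 336 [0.1, 0.26] 340 [0.09, 0.27] 344 [0.07, 0.27] 348 [0.05, 0.27] 352 [0.03, 0.28] 356 [0.01, 0.28] 360 [-0.01, 0.28] 364 [-0.03, 0.28] 368 [-0.05, 0.27] 372 [-0.07, 0.27] 376 [-0.09, 0.27]
```

```bash
f(){ grep -E '^(tcp|force)'|tr '\n' ' ';echo; }
python3 -m crank '[{"dp":[-0.17,-0.22,0],"angular":[0,0,4]},{"dp":[-0.16,-0.23,0],"angular":[0,0,4]}]'|f
python3 -m crank '[{"dp":[-0.14,-0.24,0],"angular":[0,0,4]},{"dp":[-0.12,-0.25,0],"angular":[0,0,4]}]'|f
python3 -m crank '[{"dp":[-0.1,-0.26,0],"angular":[0,0,4]},{"dp":[-0.09,-0.27,0],"angular":[0,0,4]}]'|f
python3 -m crank '[{"dp":[-0.07,-0.27,0],"angular":[0,0,4]},{"dp":[-0.05,-0.27,0],"angular":[0,0,4]}]'|f
python3 -m crank '[{"dp":[-0.03,-0.28,0],"angular":[0,0,4]},{"dp":[-0.01,-0.28,0],"angular":[0,0,4]}]'|f
python3 -m crank '[{"dp":[0,0,0],"angular":[0,0,0]}]'|f
```

```text
tcp_pos: [0.4439, -0.0766, 0.1215] force: [1.7, 0.0, -1.4] 
tcp_pos: [0.4358, -0.0915, 0.1215] force: [0.8, -0.4, -0.5] 
tcp_pos: [0.43, -0.1073, 0.1215] force: [1.1, 0.9, 0.6] 
tcp_pos: [0.4265, -0.1236, 0.1215] force: [1.5, 1.1, -0.6] 
tcp_pos: [0.4252, -0.1404, 0.1215] force: [1.2, 1.9, -0.1] 
tcp_pos: [0.4255, -0.1412, 0.1215] force: [0.0, 0.6, 0.2]
```

```bash
f(){ grep -E '^(tcp|force)'|tr '\n' ' ';echo; }
python3 -m crank '[{"dp":[0.01,-0.28,0],"angular":[0,0,4]},{"dp":[0.03,-0.28,0],"angular":[0,0,4]}]'|f
python3 -m crank '[{"dp":[0.05,-0.27,0],"angular":[0,0,4]},{"dp":[0.07,-0.27,0],"angular":[0,0,4]}]'|f
python3 -m crank '[{"dp":[0.09,-0.27,0],"angular":[0,0,4]},{"dp":[0.1,-0.26,0],"angular":[0,0,4]}]'|f
python3 -m crank '[{"dp":[0.12,-0.25,0],"angular":[0,0,4]},{"dp":[0.14,-0.24,0],"angular":[0,0,4]}]'|f
python3 -m crank '[{"dp":[0.16,-0.23,0],"angular":[0,0,4]},{"dp":[0.17,-0.22,0],"angular":[0,0,4]}]'|f
python3 -m crank '[{"dp":[0.19,-0.21,0],"angular":[0,0,4]},{"dp":[0.2,-0.19,0],"angular":[0,0,4]}]'|f
python3 -m crank '[{"dp":[0.21,-0.18,0],"angular":[0,0,4]},{"dp":[0.23,-0.16,0],"angular":[0,0,4]}]'|f
python3 -m crank '[{"dp":[0.24,-0.15,0],"angular":[0,0,4]},{"dp":[0.25,-0.13,0],"angular":[0,0,4]}]'|f
python3 -m crank '[{"dp":[0.26,-0.11,0],"angular":[0,0,4]},{"dp":[0.26,-0.1,0],"angular":[0,0,4]}]'|f
python3 -m crank '[{"dp":[0.27,-0.08,0],"angular":[0,0,4]},{"dp":[0.27,-0.06,0],"angular":[0,0,4]}]'|f
```

```text
tcp_pos: [0.4255, -0.1561, 0.1212] force: [-0.7, 1.7, 1.8] 
tcp_pos: [0.4289, -0.1723, 0.1212] force: [-0.3, 1.3, 0.8] 
tcp_pos: [0.4345, -0.1882, 0.1211] force: [-0.3, 1.7, 1.2] 
tcp_pos: [0.4423, -0.2029, 0.1211] force: [-0.0, 2.1, 2.3] 
tcp_pos: [0.4521, -0.2163, 0.1211] force: [-1.1, 1.7, 0.8] 
tcp_pos: [0.4638, -0.2284, 0.121] force: [-1.1, 0.5, 1.5] 
tcp_pos: [0.477, -0.2387, 0.121] force: [-1.6, 0.5, 1.0] 
tcp_pos: [0.4918, -0.2472, 0.121] force: [-1.7, 0.1, 0.4] 
tcp_pos: [0.5075, -0.2535, 0.1209] force: [-1.5, -0.0, 0.3] 
tcp_pos: [0.5238, -0.2576, 0.1209] force: [-1.4, 0.7, 1.3]
```

```bash
f(){ grep -E '^(tcp|force)'|tr '\n' ' ';echo; }
python3 -m crank '[{"dp":[0.28,-0.04,0],"angular":[0,0,4]},{"dp":[0.28,-0.02,0],"angular":[0,0,4]}]'|f
python3 -m crank '[{"dp":[0.28,0,0],"angular":[0,0,4]},{"dp":[0.28,0.02,0],"angular":[0,0,4]}]'|f
python3 -m crank '[{"dp":[0.28,0.04,0],"angular":[0,0,4]},{"dp":[0.27,0.06,0],"angular":[0,0,4]}]'|f
python3 -m crank '[{"dp":[0.27,0.08,0],"angular":[0,0,4]},{"dp":[0.26,0.1,0],"angular":[0,0,4]}]'|f
python3 -m crank '[{"dp":[0.26,0.11,0],"angular":[0,0,4]},{"dp":[0.25,0.13,0],"angular":[0,0,4]}]'|f
python3 -m crank '[{"dp":[0.24,0.15,0],"angular":[0,0,4]},{"dp":[0.23,0.16,0],"angular":[0,0,4]}]'|f
python3 -m crank '[{"dp":[0.21,0.18,0],"angular":[0,0,4]},{"dp":[0.2,0.19,0],"angular":[0,0,4]}]'|f
python3 -m crank '[{"dp":[0.19,0.21,0],"angular":[0,0,4]},{"dp":[0.17,0.22,0],"angular":[0,0,4]}]'|f
python3 -m crank '[{"dp":[0.16,0.23,0],"angular":[0,0,4]},{"dp":[0.14,0.24,0],"angular":[0,0,4]}]'|f
python3 -m crank '[{"dp":[0.12,0.25,0],"angular":[0,0,4]},{"dp":[0.1,0.26,0],"angular":[0,0,4]}]'|f
python3 -c "from station import sense;print(sense()['q'])"
```

```text
tcp_pos: [0.5406, -0.2593, 0.121] force: [-1.5, 0.2, 1.3] 
tcp_pos: [0.5574, -0.2586, 0.1209] force: [-2.3, 0.5, 1.7] 
tcp_pos: [0.5739, -0.2556, 0.121] force: [-2.2, 0.3, 1.3] 
tcp_pos: [0.5898, -0.2503, 0.121] force: [-1.4, -0.6, 0.7] 
tcp_pos: [0.6049, -0.243, 0.1209] force: [-1.2, 1.3, 0.1] 
tcp_pos: [0.6189, -0.2336, 0.1208] force: [-2.0, -0.4, 1.6] 
tcp_pos: [0.6312, -0.2226, 0.1208] force: [-1.2, 0.7, 0.1] 
tcp_pos: [0.642, -0.2098, 0.1208] force: [-1.9, -0.6, 0.5] 
tcp_pos: [0.651, -0.1958, 0.1208] force: [-2.6, -1.2, 0.6] 
tcp_pos: [0.6571, -0.1814, 0.1207] force: [-3.5, -4.2, 1.0] 
[-0.43168528  0.75058081  1.37663715 -0.00346159  1.01685418 -1.65205902]
```

```bash
f(){ grep -E '^(tcp|force)'|tr '\n' ' ';echo; }
python3 -m crank '[{"dp":[0.045,0.135,0],"angular":[0,0,2]},{"dp":[0.045,0.135,0],"angular":[0,0,2]}]'|f
python3 -m crank '[{"dp":[0.035,0.135,0],"angular":[0,0,2]},{"dp":[0.035,0.135,0],"angular":[0,0,2]}]'|f
python3 -m crank '[{"dp":[0.025,0.135,0],"angular":[0,0,2]},{"dp":[0.025,0.135,0],"angular":[0,0,2]}]'|f
python3 -m crank '[{"dp":[0.015,0.14,0],"angular":[0,0,2]},{"dp":[0.015,0.14,0],"angular":[0,0,2]}]'|f
```

```text
tcp_pos: [0.6597, -0.1735, 0.1207] force: [-4.1, -4.8, 0.3] 
tcp_pos: [0.6616, -0.1659, 0.1207] force: [-4.8, -4.5, 1.4] 
tcp_pos: [0.6631, -0.1579, 0.1207] force: [-5.2, -4.6, 0.6] 
tcp_pos: [0.6641, -0.1495, 0.1207] force: [-3.9, -5.1, 0.4]
```

```bash
f(){ grep -E '^(tcp|force)'|tr '\n' ' ';echo; }
python3 -m crank '[{"dp":[0.005,0.14,0],"angular":[0,0,2]}]'|f
python3 -m crank '[{"dp":[0.005,0.14,0],"angular":[0,0,2]}]'|f
python3 -m crank '[{"dp":[0,0.14,0],"angular":[0,0,2]}]'|f
python3 -m crank '[{"dp":[-0.01,0.14,0],"angular":[0,0,2]}]'|f
python3 -m crank '[{"dp":[0,0,0],"angular":[0,0,0]}]'|f
python3 - <<'E'
from h import *
a=vision.snapshot("scene");g=a["image"][190:250,250:320];w=vision.snapshot("wrist")["image"]
cv2.imwrite("pics/m4.png",np.hstack([cv2.resize(w,(512,384)),np.pad(cv2.resize(g,(280,240),interpolation=2),((0,144),(0,0),(0,0)))]))
E
```

```text
tcp_pos: [0.6643, -0.1452, 0.1208] force: [-3.9, -4.3, 0.5] 
tcp_pos: [0.6646, -0.141, 0.1208] force: [-4.0, -4.7, 0.2] 
tcp_pos: [0.6648, -0.1367, 0.1208] force: [-2.6, -3.9, -1.1] 
tcp_pos: [0.6649, -0.1322, 0.1208] force: [-1.7, -3.8, -0.5] 
tcp_pos: [0.6659, -0.1306, 0.1209] force: [0.5, 0.6, 0.3]
```

View pics/m4.png

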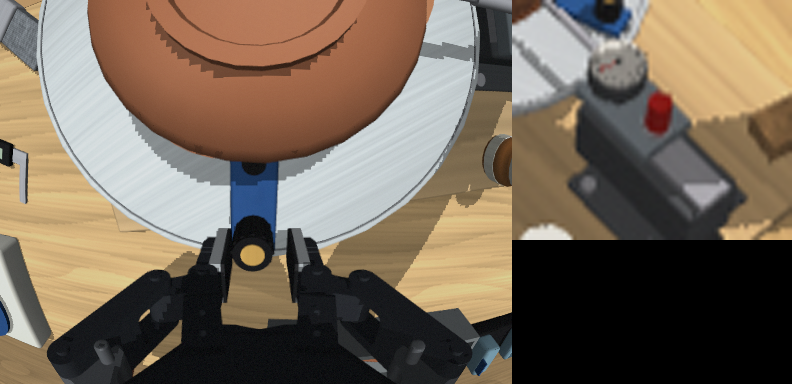

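The wrist half shows the knob at (252,255) caged between the fingers, with the bowl's bulge near (430,15) close to the gauge. The dial crop at right has its needle toward the upper left. I continue in small steps to feel the drop.

```bash
f(){ grep -E '^(tcp|force)'|tr '\n' ' ';echo; }
python3 -m crank '[{"dp":[-0.01,0.07,0],"angular":[0,0,1]},{"dp":[-0.01,0.07,0],"angular":[0,0,1]}]'|f
python3 -m crank '[{"dp":[-0.01,0.07,0],"angular":[0,0,1]},{"dp":[-0.01,0.07,0],"angular":[0,0,1]}]'|f
python3 -m crank '[{"dp":[-0.01,0.07,0],"angular":[0,0,1]},{"dp":[-0.01,0.07,0],"angular":[0,0,1]}]'|f
python3 -m crank '[{"dp":[-0.01,0.07,0],"angular":[0,0,1]},{"dp":[-0.01,0.07,0],"angular":[0,0,1]}]'|f
```

```text
tcp_pos: [0.6657, -0.1278, 0.1211] force: [1.0, -3.0, -0.9] 
tcp_pos: [0.6652, -0.1237, 0.1211] force: [1.1, -2.0, -0.4] 
tcp_pos: [0.6645, -0.1191, 0.121] force: [2.7, -2.1, 0.8] 
tcp_pos: [0.6635, -0.1145, 0.121] force: [2.1, -0.9, -0.1]
```

```bash
f(){ grep -E '^(tcp|force)'|tr '\n' ' ';echo; }
python3 -m crank '[{"dp":[-0.015,0.07,0],"angular":[0,0,1]},{"dp":[-0.015,0.07,0],"angular":[0,0,1]}]'|f
python3 -m crank '[{"dp":[-0.02,0.07,0],"angular":[0,0,1]},{"dp":[-0.02,0.07,0],"angular":[0,0,1]}]'|f
python3 -m crank '[{"dp":[-0.02,0.07,0],"angular":[0,0,1]},{"dp":[-0.02,0.07,0],"angular":[0,0,1]}]'|f
python3 -m crank '[{"dp":[-0.02,0.07,0],"angular":[0,0,1]},{"dp":[-0.02,0.07,0],"angular":[0,0,1]}]'|f
echo rev
python3 -m crank '[{"dp":[0.02,-0.14,0],"angular":[0,0,-2]},{"dp":[0.02,-0.14,0],"angular":[0,0,-2]}]'|f
python3 -m crank '[{"dp":[0.03,-0.14,0],"angular":[0,0,-2]}]'|f
python3 -m crank '[{"dp":[0.03,-0.14,0],"angular":[0,0,-2]}]'|f
python3 -m crank '[{"dp":[0.03,-0.14,0],"angular":[0,0,-2]}]'|f
python3 -m crank '[{"dp":[0.02,-0.14,0],"angular":[0,0,-2]}]'|f
```

```text
tcp_pos: [0.6621, -0.1102, 0.1209] force: [3.0, -2.2, 0.9] 
tcp_pos: [0.6607, -0.106, 0.1207] force: [1.2, -1.5, 0.8] 
tcp_pos: [0.6594, -0.1019, 0.1207] force: [0.7, -0.6, 0.6] 
tcp_pos: [0.6581, -0.0978, 0.1206] force: [0.4, -1.9, 0.8] 
rev
tcp_pos: [0.6597, -0.1063, 0.1206] force: [-1.3, -0.2, -0.0] 
tcp_pos: [0.6607, -0.1106, 0.1206] force: [-0.0, 1.6, 0.4] 
tcp_pos: [0.6617, -0.1149, 0.1206] force: [0.2, 2.1, 0.0] 
tcp_pos: [0.6625, -0.1189, 0.1206] force: [0.5, 3.5, 0.1] 
tcp_pos: [0.6631, -0.123, 0.1206] force: [0.2, 4.7, -0.9]
```

```bash
f(){ grep -E '^(tcp|force)'|tr '\n' ' ';echo; }
python3 -m crank '[{"dp":[0.02,-0.14,0],"angular":[0,0,-2]}]'|f
python3 -m crank '[{"dp":[0.02,-0.14,0],"angular":[0,0,-2]}]'|f
python3 -m crank '[{"dp":[0.01,-0.14,0],"angular":[0,0,-2]}]'|f
python3 -m crank '[{"dp":[0.01,-0.14,0],"angular":[0,0,-2]}]'|f
python3 -m crank '[{"dp":[0,-0.14,0],"angular":[0,0,-2]}]'|f
python3 -m crank '[{"dp":[0,-0.14,0],"angular":[0,0,-2]}]'|f
python3 -m crank '[{"dp":[0,-0.14,0],"angular":[0,0,-2]}]'|f
```

```text
tcp_pos: [0.6636, -0.1271, 0.1206] force: [-0.3, 4.3, 0.1] 
tcp_pos: [0.664, -0.1312, 0.1206] force: [-1.2, 5.2, 0.1] 
tcp_pos: [0.6643, -0.1355, 0.1206] force: [-1.0, 4.7, 0.3] 
tcp_pos: [0.6644, -0.1396, 0.1206] force: [-1.3, 5.2, 0.7] 
tcp_pos: [0.6643, -0.1438, 0.1206] force: [-1.6, 4.9, 1.3] 
tcp_pos: [0.6641, -0.1479, 0.1206] force: [-2.4, 5.2, 1.3] 
tcp_pos: [0.6638, -0.1521, 0.1206] force: [-2.8, 5.8, 1.6]
```

```bash
f(){ grep -E '^(tcp|force)'|tr '\n' ' ';echo; }
python3 -m crank '[{"dp":[0,-0.07,0],"angular":[0,0,-1]}]'|f
python3 -m crank '[{"dp":[-0.01,-0.07,0],"angular":[0,0,-1]}]'|f
python3 -m crank '[{"dp":[0,-0.07,0],"angular":[0,0,-1]}]'|f
python3 -m crank '[{"dp":[-0.01,-0.07,0],"angular":[0,0,-1]}]'|f
python3 -m crank '[{"dp":[-0.01,-0.07,0],"angular":[0,0,-1]}]'|f
python3 -m crank '[{"dp":[-0.01,-0.07,0],"angular":[0,0,-1]}]'|f
```

```text
tcp_pos: [0.6637, -0.1547, 0.1205] force: [-2.9, 4.8, 2.6] 
tcp_pos: [0.6635, -0.1564, 0.1205] force: [-2.6, 4.8, 1.5] 
tcp_pos: [0.6634, -0.1584, 0.1205] force: [-2.5, 4.8, 0.7] 
tcp_pos: [0.6631, -0.1605, 0.1205] force: [-3.1, 5.7, 1.1] 
tcp_pos: [0.6628, -0.1626, 0.1205] force: [-2.3, 4.6, 1.2] 
tcp_pos: [0.6626, -0.1647, 0.1205] force: [-2.6, 5.8, 0.7]
```

```bash
f(){ grep -E '^(t:|tcp|force)'|tr '\n' ' ';echo; }
python3 -m crank '[{"dp":[-0.03,-0.14,0],"angular":[0,0,-2]}]'|f
python3 -m crank '[{"dp":[-0.03,-0.14,0],"angular":[0,0,-2]}]'|f
python3 -m crank '[{"dp":[-0.03,-0.13,0],"angular":[0,0,-2]}]'|f
python3 -m crank '[{"dp":[-0.04,-0.13,0],"angular":[0,0,-2]}]'|f
python3 -m crank '[{"dp":[-0.04,-0.13,0],"angular":[0,0,-2]}]'|f
python3 -m crank '[{"dp":[-0.045,-0.13,0],"angular":[0,0,-2]}]'|f
python3 -m crank '[{"dp":[-0.05,-0.13,0],"angular":[0,0,-2]}]'|f
```

```text
t: 18.7 tcp_pos: [0.6617, -0.1686, 0.1205] force: [-2.2, 4.6, 1.5] 
t: 18.8 tcp_pos: [0.6609, -0.1732, 0.1205] force: [-1.9, 5.1, -0.3] 
t: 18.9 tcp_pos: [0.6603, -0.1775, 0.1205] force: [-1.1, 3.9, -1.2] 
t: 19.0 tcp_pos: [0.6595, -0.1817, 0.1205] force: [-1.5, 4.0, -1.2] 
t: 19.1 tcp_pos: [0.6586, -0.1859, 0.1206] force: [-0.3, 2.4, -0.9] 
t: 19.2 tcp_pos: [0.6575, -0.19, 0.1208] force: [-0.1, 2.2, -0.9] 
t: 19.3 tcp_pos: [0.6561, -0.1941, 0.1209] force: [0.0, 2.8, -1.1]
```

```bash
python3 -m crank '[{"dp":[0.05,0.13,0],"angular":[0,0,2]},{"dp":[0.045,0.13,0],"angular":[0,0,2]},{"dp":[0.04,0.13,0],"angular":[0,0,2]},{"dp":[0.04,0.13,0],"angular":[0,0,2]},{"dp":[0.03,0.13,0],"angular":[0,0,2]},{"dp":[0.03,0.14,0],"angular":[0,0,2]},{"dp":[0.03,0.14,0],"angular":[0,0,2]},{"dp":[0.02,0.14,0],"angular":[0,0,2]},{"dp":[0.02,0.14,0],"angular":[0,0,2]},{"dp":[0.01,0.14,0],"angular":[0,0,2]},{"dp":[0,0,0],"angular":[0,0,0]},{"dp":[0,0,0],"angular":[0,0,0]}]'
```

```text
t: 20.5
tcp_pos: [0.6657, -0.1523, 0.1211]
tool_rot: [0.053, 0.999, 0.0, 0.0]
force: [1.5, -0.2, 0.8]
finger_gap: 0.349
gripper_force: 0.3
```

```bash
python3 -m crank '[{"dp":[0,-0.08,0],"angular":[0,0,0]},{"dp":[0,-0.08,0],"angular":[0,0,0]},{"dp":[0,0,0],"angular":[0,0,0]},{"dp":[0,0,0.3],"angular":[0,0,0]},{"dp":[0,0,0.5],"angular":[0,0,0]},{"dp":[0,0,0.8],"angular":[0,0,0]},{"dp":[0,0,0.8],"angular":[0,0,0]},{"dp":[0,0.8,0.8],"angular":[0,0,0]},{"dp":[0,1,0],"angular":[0,0,0]},{"dp":[0,1,0],"angular":[0,0,0]},{"dp":[0,1,0],"angular":[0,0,0]},{"dp":[0,1,0],"angular":[0,0,0]},{"dp":[0,1,0],"angular":[0,0,0]},{"dp":[0,0.5,0],"angular":[0,0,0]},{"dp":[0,0,0],"angular":[0,0,0]},{"dp":[0,0,0],"angular":[0,0,0]}]'
python3 - <<'E'
from h import *
w=vision.snapshot("wrist")["image"];cv2.imwrite("pics/w5.png",w)
E
```

```text
t: 22.1
tcp_pos: [0.6656, 0.0308, 0.2175]
tool_rot: [0.053, 0.999, -0.0, 0.001]
force: [0.6, 0.5, -0.8]
finger_gap: 0.348
gripper_force: 0.0
```

View pics/w5.png

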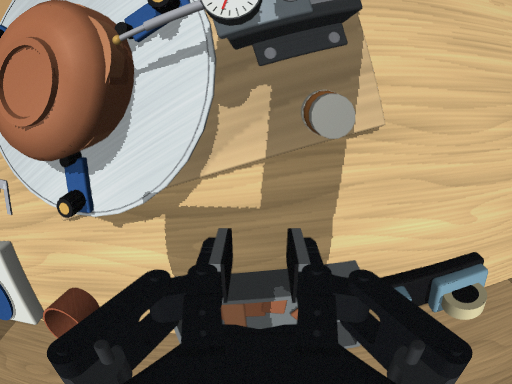

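The needle shows at (227,5), pointing down, but the dial is cut off by the frame. I move to see it whole.

```bash
python3 -m crank '[{"dp":[-0.9,0,0.2],"angular":[0,0,0]},{"dp":[-0.9,0,0.2],"angular":[0,0,0]},{"dp":[-0.9,0,0],"angular":[0,0,0]},{"dp":[0,0,0],"angular":[0,0,0]},{"dp":[0,0,0],"angular":[0,0,0]}]'
python3 - <<'E'
from h import *
w=vision.snapshot("wrist")["image"]
w2=np.load("w2.npz")["image"]
cv2.imwrite("pics/w6.png",np.hstack([cv2.resize(w[30:180,90:290],(400,300),interpolation=2),cv2.resize(w2[130:280,300:500],(400,300),interpolation=2)]))
E
```

```text
t: 22.65
tcp_pos: [0.5847, 0.03, 0.2293]
tool_rot: [0.054, 0.999, -0.0, 0.001]
force: [-0.1, -0.5, 0.3]
finger_gap: 0.351
gripper_force: 0.0
```

View pics/w6.png

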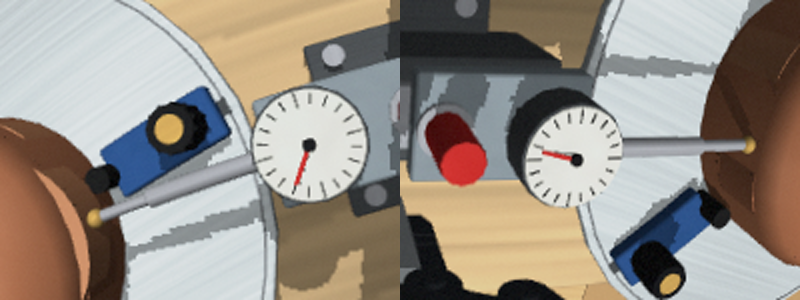

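The left crop shows the needle now about 105° clockwise of the right-hand reference, where the crest should give about 129°. I measure this properly by casting rays onto the dial plane.

```bash
cat >> h.py <<'E'
from scipy.spatial.transform import Rotation as R
def cast(a,tp,tr,uv,z):
    K=a["mtx"];d=(np.array(uv,float)-[K[0,2],K[1,2]])/K[0,0];th=np.linalg.norm(d,axis=1,keepdims=True)
    ray=np.c_[d/th*np.sin(th),np.cos(th)]
    Rw=R.from_quat(tr).as_matrix();M=a["mount"];o=Rw@M[:3,3]+tp;w=ray@(Rw@M[:3,:3]).T
    return o+w*((z-o[2])/w[:,2])[:,None]
def needle(a,tp,tr,guess):
    hs=cv2.cvtColor(a["image"],cv2.COLOR_BGR2HSV);h,s,v=[hs[...,i].astype(int) for i in range(3)]
    yy,xx=np.mgrid[:384,:512];near=np.hypot(xx-guess[0],yy-guess[1])<27
    red=((h<10)|(h>170))&(s>110)&(v>110)&near
    n,l,st,ce=cv2.connectedComponentsWithStats(red.astype(np.uint8),connectivity=8)
    dist=[np.hypot(*(ce[i]-guess)) if st[i,4]>4 else 99 for i in range(1,n)];i=1+int(np.argmin(dist))
    q=np.argwhere(l==i)[:,::-1]
    p=cast(a,tp,tr,q,.144)[:,:2]
    # hub: black blob nearest guess
    blk=(v<60)&(np.hypot(xx-guess[0],yy-guess[1])<6);hub=cast(a,tp,tr,np.argwhere(blk)[:,::-1],.144)[:,:2].mean(0)
    d=p.mean(0)-hub;yaw=np.degrees(np.arctan2(d[1],d[0]))
    return dict(n=len(q),hub=hub.round(4),len=np.linalg.norm(d).round(4),cw_from_outward=round((101-yaw)%360,1))
E
python3 - <<'E'
from h import *
a=np.load("w2.npz");print(needle(a,[.4971,.1221,.2063],[.995,.095,0,0],(387.5,210)))
s=sense();a=vision.snapshot("wrist");print(needle(a,s["tcp_pos"],s["tool_rot"],(244,102.5)))
d=vision.snapshot("scene");P=pts(d);im=d["image"].max(2)
blk=(im<55)&(P[...,2]>.09)&(P[...,2]<.13)&(abs(np.hypot(P[...,0]-.546,P[...,1]+.1395)-.12)<.02)
n,l,st,ce=cv2.connectedComponentsWithStats(blk.astype(np.uint8))
for i in range(1,n):
    if st[i,4]>12:print(ce[i].round(),st[i,4],np.median(P[l==i],0).round(3))
E
```

```text
{'n': 30, 'hub': array([0.5145, 0.0306]), 'len': np.float64(0.0083), 'cw_from_outward': np.float64(13.1)}
{'n': 39, 'hub': array([0.5129, 0.0286]), 'len': np.float64(0.0089), 'cw_from_outward': np.float64(126.7)}
[203. 188.] 36 [ 0.667 -0.152  0.109]
[270. 196.] 18 [ 0.502 -0.023  0.116]
```

Needle rise is 114°, about 4.4 mm and roughly 9.5 N. That would pass but not by much, so I nudge 4° forward and compare.

```bash
python3 -m crank '[{"dp":[0.38,-0.89,0],"angular":[0,0,0]},{"dp":[0.38,-0.89,0],"angular":[0,0,0]},{"dp":[0.38,-0.89,0],"angular":[0,0,0]},{"dp":[0.38,-0.89,0],"angular":[0,0,0]},{"dp":[0.38,-0.89,0],"angular":[0,0,0]},{"dp":[0.38,-0.89,0],"angular":[0,0,0]},{"dp":[0.38,-0.89,0],"angular":[0,0,0]},{"dp":[0,0,0],"angular":[0,0,0]},{"dp":[0,0,-0.8],"angular":[0,0,0]},{"dp":[0,0,-0.8],"angular":[0,0,0]},{"dp":[0,0,0],"angular":[0,0,0]},{"dp":[0,0,-0.7],"angular":[0,0,0]},{"dp":[0,0,-0.7],"angular":[0,0,0]},{"dp":[0,0,-0.6],"angular":[0,0,0]},{"dp":[0,0,0],"angular":[0,0,0]}]'
python3 -m crank '[{"dp":[0,0.1,0],"angular":[0,0,1]},{"dp":[0,0.1,0],"angular":[0,0,1]},{"dp":[0,0.1,0],"angular":[0,0,1]},{"dp":[0,0.1,0],"angular":[0,0,1]},{"dp":[0,0.07,0],"angular":[0,0,1]},{"dp":[0,0,0],"angular":[0,0,0]},{"dp":[0,0,0],"angular":[0,0,0]}]'
```

```text
t: 24.3
tcp_pos: [0.6629, -0.1544, 0.1189]
tool_rot: [0.053, 0.999, 0.001, -0.002]
force: [-1.4, 0.3, -1.0]
finger_gap: 0.354
gripper_force: 0.0
t: 25.0
tcp_pos: [0.6652, -0.1414, 0.1221]
tool_rot: [0.01, 1.0, -0.0, 0.001]
force: [0.7, -2.1, 0.4]
finger_gap: 0.35
gripper_force: 1.0
```

```bash
python3 -m crank '[{"dp":[0,-0.08,0],"angular":[0,0,0]},{"dp":[0,-0.08,0],"angular":[0,0,0]},{"dp":[0,0,0],"angular":[0,0,0]},{"dp":[0,0,0.3],"angular":[0,0,0]},{"dp":[0,0,0.5],"angular":[0,0,0]},{"dp":[0,0,0.8],"angular":[0,0,0]},{"dp":[0,0,1],"angular":[0,0,0]},{"dp":[0,0,1],"angular":[0,0,0]},{"dp":[-0.38,0.89,0],"angular":[0,0,0]},{"dp":[-0.38,0.89,0],"angular":[0,0,0]},{"dp":[-0.38,0.89,0],"angular":[0,0,0]},{"dp":[-0.38,0.89,0],"angular":[0,0,0]},{"dp":[-0.38,0.89,0],"angular":[0,0,0]},{"dp":[-0.38,0.89,0],"angular":[0,0,0]},{"dp":[-0.38,0.89,0],"angular":[0,0,0]},{"dp":[0,0,0],"angular":[0,0,0]},{"dp":[0,0,0],"angular":[0,0,0]}]'
python3 - <<'E'
from h import *
a=np.load("w2.npz");s=sense();w=vision.snapshot("wrist");np.savez("w7.npz",**w)
M=np.linalg.inv(w["mount"]);Rw=R.from_quat(s["tool_rot"]).as_matrix()
p=Rw.T@(np.r_[.5133,.029,.144]-s["tcp_pos"]);q=M@np.r_[p,1];r=np.hypot(q[0],q[1]);th=np.arctan2(r,q[2]);K=w["mtx"]
g=np.array([K[0,2]+K[0,0]*th*q[0]/r,K[1,2]+K[0,0]*th*q[1]/r])
v=w["image"].max(2);yy,xx=np.mgrid[:384,:512];m=(v<60)&(np.hypot(xx-g[0],yy-g[1])<8);g2=np.argwhere(m)[:,::-1].mean(0)
print(g,g2,needle(w,s["tcp_pos"],s["tool_rot"],g2))
E
```

```text
t: 26.7
tcp_pos: [0.5847, 0.0413, 0.2302]
tool_rot: [0.009, 1.0, -0.0, 0.001]
force: [0.3, -1.3, -0.1]
finger_gap: 0.352
gripper_force: 0.0
[238.24342149 102.11734491] [237.67857143 101.5       ] {'n': 32, 'hub': array([0.5128, 0.0286]), 'len': np.float64(0.0085), 'cw_from_outward': np.float64(122.2)}
```

```bash
python3 -m crank '[{"dp":[0.39,-0.9,0],"angular":[0,0,0]},{"dp":[0.39,-0.9,0],"angular":[0,0,0]},{"dp":[0.39,-0.9,0],"angular":[0,0,0]},{"dp":[0.39,-0.9,0],"angular":[0,0,0]},{"dp":[0.39,-0.9,0],"angular":[0,0,0]},{"dp":[0.39,-0.9,0],"angular":[0,0,0]},{"dp":[0.39,-0.9,0],"angular":[0,0,0]},{"dp":[0,0,0],"angular":[0,0,0]},{"dp":[0,0,-0.8],"angular":[0,0,0]},{"dp":[0,0,-0.8],"angular":[0,0,0]},{"dp":[0,0,0],"angular":[0,0,0]},{"dp":[0,0,-0.7],"angular":[0,0,0]},{"dp":[0,0,-0.7],"angular":[0,0,0]},{"dp":[0,0,-0.6],"angular":[0,0,0]},{"dp":[0,0,0],"angular":[0,0,0]}]'
python3 -m crank '[{"dp":[0,-0.08,0],"angular":[0,0,-1]},{"dp":[0,-0.08,0],"angular":[0,0,-1]},{"dp":[0,-0.08,0],"angular":[0,0,-1]},{"dp":[0,-0.06,0],"angular":[0,0,0]},{"dp":[0,0,0],"angular":[0,0,0]},{"dp":[0,0,0],"angular":[0,0,0]}]'
```

```text
t: 28.25
tcp_pos: [0.6649, -0.1478, 0.1193]
tool_rot: [0.01, 1.0, 0.001, -0.002]
force: [-0.9, 0.0, 1.2]
finger_gap: 0.35
gripper_force: 0.0
t: 28.85
tcp_pos: [0.6668, -0.1567, 0.1222]
tool_rot: [0.036, 0.999, 0.0, 0.001]
force: [-0.3, 3.3, 3.5]
finger_gap: 0.35
gripper_force: 2.0
```

```bash
python3 -m crank '[{"dp":[0,-0.06,0],"angular":[0,0,0]},{"dp":[0,0,0],"angular":[0,0,0]},{"dp":[0,0,0],"angular":[0,0,0]},{"dp":[0,0.08,0],"angular":[0,0,0]},{"dp":[0,0.08,0],"angular":[0,0,0]},{"dp":[0,0,0],"angular":[0,0,0]},{"dp":[0,0,0.3],"angular":[0,0,0]},{"dp":[0,0,0.5],"angular":[0,0,0]},{"dp":[0,0,0.8],"angular":[0,0,0]},{"dp":[0,0,1],"angular":[0,0,0]},{"dp":[0,0,1],"angular":[0,0,0]},{"dp":[-0.38,0.89,0],"angular":[0,0,0]},{"dp":[-0.38,0.89,0],"angular":[0,0,0]},{"dp":[-0.38,0.89,0],"angular":[0,0,0]},{"dp":[-0.38,0.89,0],"angular":[0,0,0]},{"dp":[-0.38,0.89,0],"angular":[0,0,0]},{"dp":[-0.38,0.89,0],"angular":[0,0,0]},{"dp":[-0.38,0.89,0],"angular":[0,0,0]},{"dp":[0,0,0],"angular":[0,0,0]},{"dp":[0,0,0],"angular":[0,0,0]}]'
python3 - <<'E'
from h import *
s=sense();w=vision.snapshot("wrist");np.savez("w8.npz",**w)
M=np.linalg.inv(w["mount"]);Rw=R.from_quat(s["tool_rot"]).as_matrix()
p=Rw.T@(np.r_[.5128,.0286,.144]-s["tcp_pos"]);q=M@np.r_[p,1];r=np.hypot(q[0],q[1]);th=np.arctan2(r,q[2]);K=w["mtx"]
g=np.array([K[0,2]+K[0,0]*th*q[0]/r,K[1,2]+K[0,0]*th*q[1]/r])
v=w["image"].max(2);yy,xx=np.mgrid[:384,:512];m=(v<60)&(np.hypot(xx-g[0],yy-g[1])<8);g2=np.argwhere(m)[:,::-1].mean(0)
print(g2,needle(w,s["tcp_pos"],s["tool_rot"],g2))
x,y=g2.astype(int);cv2.imwrite("pics/w8.png",cv2.resize(w["image"][max(0,y-70):y+70,x-130:x+70],(800,560),interpolation=2))
E
```

```text
t: 30.85
tcp_pos: [0.587, 0.0329, 0.2303]
tool_rot: [0.035, 0.999, -0.0, 0.001]
force: [0.8, -0.4, 0.3]
finger_gap: 0.346
gripper_force: 0.0
[243.91666667  98.91666667] {'n': 40, 'hub': array([0.5131, 0.0286]), 'len': np.float64(0.0083), 'cw_from_outward': np.float64(126.8)}
```

View pics/w8.png

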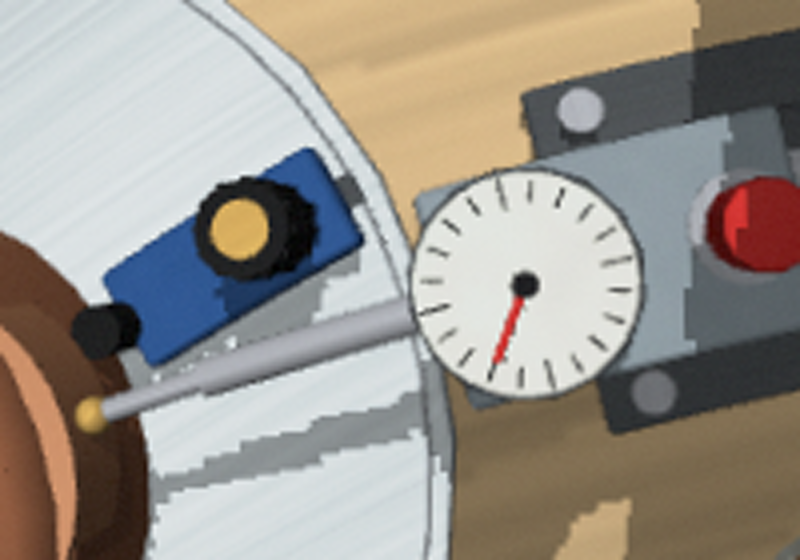

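The needle at (510,330) reads 126.8°. The first stop read 126.7° and the one on the far side 122.2°, so the reading peaks here and the crest is within about 2°. The robot is clear and the gauge is still home, so I hand in.

```bash
python3 -c "from station import order;print(order.sign_off())"
```

```text
the job is handed in; nothing more can be done
None
```

I handed the job in with the gauge home and the wheel standing free, the crest by my estimate within about 2° of the pointer; the hand-in returned no verdict, and the dial rose about 4.4 mm of the expected 5, which I put down to reading error.

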